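# Gauge the depth of a calibration stand's inlet tube

## Task

Stand the fallen magnifier upright on the bench and let go of it, then take the depth gauge from its cradle, push its rod into the sloping inlet tube of the calibration stand until the collar stops on the tube's mouth, and draw it right out again. Finish still holding the gauge level and still, clear of everything, with its tip right in front of the magnifier's lens (about 2 to 5 cm from the middle of the lens along its axis, on either face) ready for reading. Do not shift the other things on the bench.

Things in the scene. Friction and masses are not known exactly. Their poses are not given: they have to be found in the camera images.
- magnifier_lens (a point): centre of the magnifier's head: an aluminium round barrel, 50 mm in diameter, 16 mm thick between its two flat lens faces, 103 mm above the underside of the foot. z points from foot to head, y is the lens axis (normal to both faces). The magnifier (0.22 kg, mostly in the foot) starts lying on the bench, stem and y level, head towards the robot's right; upright it is 128 mm tall
- magnifier_foot (a point): centre of the underside of the magnifier's square steel foot (50 x 50 x 14 mm; a 12 x 12 mm steel stem joins it to the head), same axes as the lens point; 25 mm above the bench while it lies on a side of the foot and the rim of the head, on the bench when it stands
- gauge_mid (a point): middle of the depth gauge's handle, where to grip it. Bare metal, 0.13 kg, 220 mm long, x points to the tip: square handle 16 x 16 mm from x = -55 to 45 mm, collar 26 mm in diameter from 45 to 55 mm, rod 9 mm in diameter to the tip at 165 mm; centre of mass near x = 12 mm. It starts level in the cradle, 45 mm above the bench, a flat of the handle up, tip to the robot's right
- gauge_collar (a point): centre of the collar's stop face (the side towards the tip), on the gauge's axis 55 mm from the handle's middle; same axes
- gauge_tip (a point): end of the gauge's rod, on its axis 110 mm beyond the stop face and 165 mm from the handle's middle; same axes
- inlet_tube: sloping fixed aluminium inlet tube of the calibration stand: origin at the centre of its mouth, 105 mm above the bench; z points out of the tube along its axis, rising 35 degrees above level. Bore 14 mm, outside diameter 28 mm, 112 mm long, open at both ends, so the rod goes in along -z until the collar meets the mouth
- cal_stand: fixed grey calibration stand carrying the tube: foot 150 x 70 x 12 mm (x from -80 to +70 mm), origin under its centre on the bench, x points to the side that the mouth faces; the mouth is at x = 55 mm, z = 105 mm
- cradle: fixed grey cradle for the gauge, x to the gauge's tip, origin on the bench under the gauge handle's middle: base 210 x 50 mm (x from -60 to 150 mm), 8 mm thick, two notched posts 10 mm long, 36 mm wide, at x = -46 and x = 125 mm, rising to 44 and 47.5 mm; lift the gauge straight up
- detector_a_mid (a point): yellow gas detector, flat 100 x 60 x 28 mm, lying in the middle near the robot; point at its centre
- detector_b_mid (a point): yellow gas detector, same size, far left, the nearer to the middle of the pair; point at its centre
- detector_c_mid (a point): yellow gas detector, same size, far left, the outer of the pair; point at its centre
- jar_mid (a point): clear plastic jar with white cap, 48 mm wide, 60 mm tall, upright behind the magnifier; point at its centre
- driver_grip (a point): screwdriver, 150 mm long, lying at the left; point on its handle
- cal_cup_center (a point): grey plastic calibration cup, 50 mm wide, 30 mm tall, at the back; point at its centre
Mind the look-alikes: they are no part of the job. Several things have the shape of the cradle; the one meant has the colours described above.

How it is judged:
By the outcome, as a careful person would: the job done as asked, in the order asked, and still so for the second after the job is handed in, while the arm keeps its last pose, push and grip.
It also fails if it takes over 67 s, if anything falls off the work surface, if the arm or the gripper's body presses on something with over 40 N, if the wrist force passes 120 N, or if a joint passes its speed limit or range.

## Robot

A 6-joint arm with a two-finger parallel gripper is mounted at the origin on the work surface. World frame = base frame: x ahead of the robot, y to its left, z up, the work surface at z = 0. Lengths are in m, angles in rad, forces in N, time in s.
With the tool pointing down it reaches from about 0.375 to 0.975 m from the base axis. Payload 3.8 kg.
Tool frame: the origin (TCP) lies midway between the tips of the shut fingers; the grasp point (between the pads) lies 19 mm behind it; z points along the fingers, y is the direction in which the jaws open and shut (so a half turn about z gives the same grasp; the last joint's range is limited). The gripper opens to 85 mm and grips with 20 to 120 N. Pads are 22 mm wide; open, the fingers measure 114 mm over their backs; the gripper's body (76 mm by 85 mm) begins 54 mm behind the grasp point. The pads swing forward as they close: fully open they stand 13 mm farther back than shut.
Start: joints at [1.266, 0.264, 1.604, -0, 1.274, -0.037], TCP at [0.179, 0.651, 0.231] pointing down, gripper open.
Joint ranges: [-2.63, 2.63], [-0.94, 2.18], [0.31, 2.57], [-1.31, 4.45], [0, 2.66], [-2.55, 2.55]. Speed limits (rad/s): [2.57, 2.57, 3.14, 3.14, 3.14, 3.14].

## Interface

Orientations are given as a rotation vector (axis times angle).
In Python, from workcell import bot gives the robot as it stands.
- The arm moves only by the tool drive_tool, never from a script. Its argument "deltas" is a list of rows, each an object with "hand": the opening, from 0 (shut) to 1 (fully open); "offset": the shift along the world's x, y, z in cm, a list of three; "angular": the turn, a rotation vector about the world's x, y, z in degrees, a list of three. A call has 1 to 8 rows; each row is the pose to reach, as a shift and turn from the pose commanded when the call began; what a row does not reach only later rows make up. A row lasts 1/8 s, in which the tool goes at most 62.5 mm and 10.7 degrees, less where a joint would pass 70% of its speed; a pose out of reach is approached as far as the arm can. A call with a gripper value outside its range is refused whole. The fingers move at their own pace and stop on an object; "force" is the grip in N (left out, the last holds). Time passes only in rows, so rows that repeat a pose let the fingers close. It gives the time, the measured TCP pose, the force and the opening at its end, in the units of the state.
- bot.read_state(): the state, without advancing time (a new reading comes with each control period).
- bot.read_camera(name): name is "side" or "top" or "wrist"; returns a dict with "frame" (400x640x3 uint8, blue, green, red), "mtx" (3x3 intrinsics, pixels), "R" (3x3) and "t" (3): a world point X has camera coordinates R X + t. Camera axes: x right, y down, z forward; pixel columns grow to the right and rows downward; lengths in m; the calibration is good to about 2 mm. A picture is of the moment at which its call begins. There is no depth.
- bot.finish_job(): hands the job in, once; it reports no verdict.
The state is a dict: "time": time; "q": joint angles; "joint_vel": joint speeds; "joint_torque": joint torques, N m; "tool_pos": TCP position; "tcp_rot": TCP orientation; "wrist_force": force on the tool from outside, world axes, zero at the start; "torque": the same for the moment, N m; "width": opening from 0.0 (shut) to 1.0 (fully open).
Only numpy, scipy, OpenCV 4.12 (cv2) and the standard library are available. Lean on these libraries where they do the work, as an engineer would, in place of code of your own. Each camera call takes 0.05 s, during which the arm holds its last target. There are 200 camera calls.

## Working session

There is one attempt and no reset: what is moved stays moved. The work goes in short steps, Python scripts to look and compute and a tool call to move; the robot and the scene stay as the last step left them, time stands still between calls to the robot, and variables do not carry over. Pictures are saved under pics/ and viewed, about 8 in all and at most 12, crops included, and the job is handed in when it is done.

Besides the shell and the picture viewer there is one more tool, called after "Emit:" by a JSON object that holds its "name" and its "arguments". drive_tool: Moves the arm, as the interface text tells. Its arguments: {"type":"object","properties":{"deltas":{"type":"array"},"force":{"type":"number"}},"required":["deltas"]}

```bash
mkdir -p pics; ls; python3 - <<'E'
from workcell import bot
import cv2,numpy as np
print(bot.read_state())
for n in ("side","top","wrist"):
    d=bot.read_camera(n); cv2.imwrite(f"pics/{n}0.png",d["frame"])
    np.savez(f"{n}0.npz",**d)
    print(n,d["mtx"].round(1).tolist(),d["R"].round(3).tolist(),d["t"].round(3).tolist(), (-d["R"].T@d["t"]).round(3))
E
```

```text
pics
{'time': 0.0, 'q': array([ 1.26609912e+00,  2.64716330e-01,  1.60540124e+00,  6.06982424e-08,
        1.27369914e+00, -3.69247783e-02]), 'joint_vel': array([-0.00178711, -0.00142391,  0.0001561 ,  0.00061946, -0.00060529,
       -0.00039103]), 'joint_torque': array([-2.10168037e-03, -5.15117526e+01, -3.67309785e+01, -1.48395579e-04,
        1.32145060e-02,  2.35665004e-05]), 'tool_pos': array([0.17838872, 0.65022981, 0.22997213]), 'tcp_rot': array([-0.41930976, -3.11310075,  0.00344227]), 'wrist_force': array([ 0.29416385, -0.14975328, -0.3356065 ]), 'torque': array([0.03435327, 0.02684151, 0.033339  ]), 'width': 0.9979521062643917}
side [[502.3, 0.0, 328.1], [0.0, 502.3, 201.0], [0.0, 0.0, 1.0]] [[0.985, -0.175, -0.007], [-0.1, -0.531, -0.842], [0.143, 0.829, -0.54]] [-0.508, 0.117, 1.344] [ 0.319 -1.141  0.82 ]
top [[418.6, 0.0, 322.0], [0.0, 418.6, 196.0], [0.0, 0.0, 1.0]] [[0.01, -1.0, -0.008], [-0.998, -0.01, -0.059], [0.059, 0.008, -0.998]] [-0.013, 0.518, 1.013] [ 0.457 -0.016  1.042]
wrist [[292.9, 0.0, 315.5], [0.0, 292.9, 199.6], [0.0, 0.0, 1.0]] [[0.264, 0.964, -0.003], [0.916, -0.25, 0.314], [0.302, -0.085, -0.949]] [-0.672, -0.04, 0.382] [0.099 0.671 0.373]
```

View pics/top0.png

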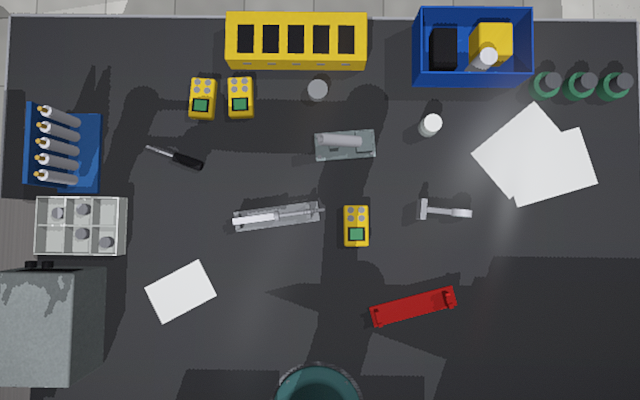

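View pics/side0.png

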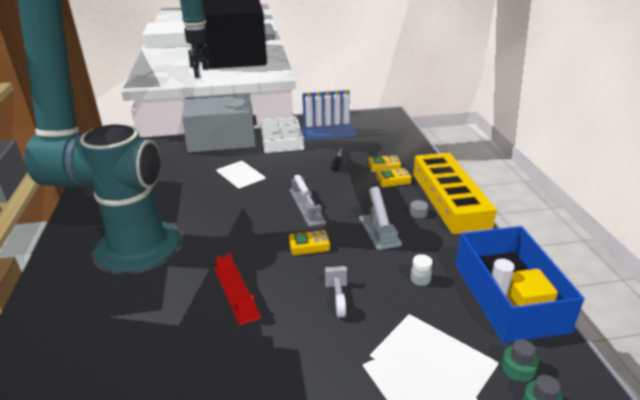

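Top view: the grey cradle with the gauge is at (277,215), and the red look-alike is at (413,307). The magnifier lies with its foot at (423,209) and head at (461,212). The stand is at (345,143), with the tube mouth towards its left end at about (320,142). The side view agrees: the tube's high end is on the far (+y) side. I'll check this choice with one close crop.

```bash
python3 - <<'E'
import cv2
a=cv2.imread("pics/top0.png")[110:250,220:480]
cv2.imwrite("pics/crop1.png",cv2.resize(a,None,fx=3,fy=3,interpolation=cv2.INTER_CUBIC))
b=cv2.imread("pics/side0.png")[165:325,280:440]
cv2.imwrite("pics/crop2.png",cv2.resize(b,None,fx=3.7,fy=3.7,interpolation=cv2.INTER_CUBIC))
E
```

```text
(no output)
```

View pics/crop1.png

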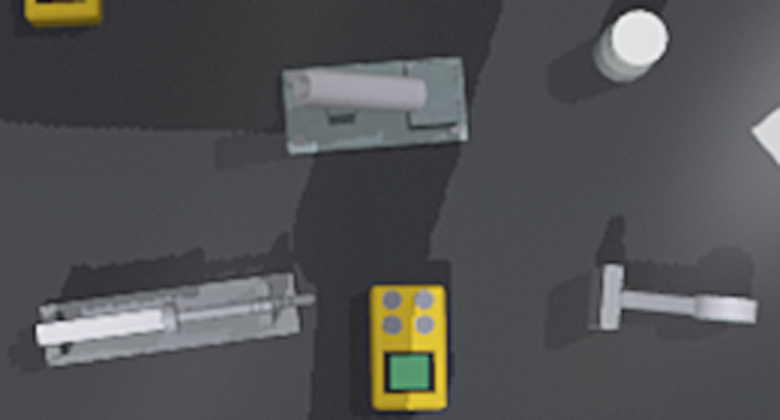

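View pics/crop2.png

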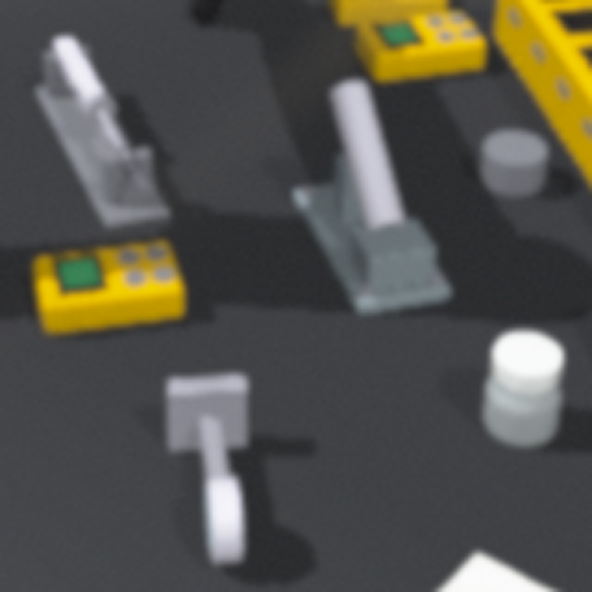

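The crops confirm the choice: the white handle and rod sit in the grey cradle, with the handle's left end at crop (38,333) and the tip at (315,299). The magnifier's foot is at crop (611,297) and its head at (725,310). The tube mouth is at crop (300,87), facing left. Next I'll turn these into coarse positions.

```bash
cat > h.py <<'E'
import numpy as np,cv2
def load(n): return dict(np.load(n+".npz"))
def ray(d,p):
    c=-d["R"].T@d["t"]; v=d["R"].T@np.linalg.solve(d["mtx"],[p[0],p[1],1.]); return c,v/np.linalg.norm(v)
def onz(d,p,z):
    c,v=ray(d,p); return c+v*(z-c[2])/v[2]
def tri(ds,ps):
    A=np.zeros((3,3));b=np.zeros(3);L=[]
    for d,p in zip(ds,ps):
        c,v=ray(d,p);M=np.eye(3)-np.outer(v,v);A+=M;b+=M@c;L.append((c,M))
    X=np.linalg.solve(A,b);return X,[float(np.linalg.norm(M@(X-c))*1000) for c,M in L]
def proj(d,X):
    u=d["mtx"]@(d["R"]@np.asarray(X)+d["t"]);return u[:2]/u[2]
def snap(n,tag):
    from workcell import bot
    d=bot.read_camera(n);np.savez(tag+".npz",**d);cv2.imwrite(f"pics/{tag}.png",d["frame"]);return d
E
python3 - <<'E'
from h import *
T=load("top0");S=load("side0")
a=lambda x,y:((x+.5)/3-.5+220,(y+.5)/3-.5+110)
b=lambda x,y:((x+.5)/3.7-.5+280,(y+.5)/3.7-.5+165)
np.set_printoptions(precision=4,suppress=True)
print("handle L,R",onz(T,a(38,333),.053),onz(T,a(163,320),.053),"tip",onz(T,a(315,299),.045))
print("mouth",onz(T,a(300,87),.105),tri([T,S],[a(298,86),b(350,90)]))
for p in [(289,154),(468,140),(465,57),(283,70)]: print("foot",onz(T,a(*p),.012))
print("mag foot top c",onz(T,a(611,265),.05),onz(T,a(611,328),.05))
print("foot L/R edges",onz(T,a(600,296),.05),onz(T,a(622,297),.05))
print("stem",onz(T,a(625,299),.031),onz(T,a(693,306),.031),"head",onz(T,a(720,309),.05))
E
```

```text
handle L,R [0.4552 0.2036 0.053 ] [0.4664 0.1052 0.053 ] tip [ 0.4844 -0.0142  0.045 ]
mouth [ 0.6424 -0.0014  0.105 ] (array([0.6447, 0.    , 0.1015]), [0.8351728333807739, 0.8351728333810158])
foot [0.6048 0.0085 0.012 ]
foot [ 0.6178 -0.1392  0.012 ]
foot [ 0.6871 -0.1365  0.012 ]
foot [0.6749 0.0142 0.012 ]
mag foot top c [ 0.5135 -0.2477  0.05  ] [ 0.4638 -0.2475  0.05  ]
foot L/R edges [ 0.4889 -0.239   0.05  ] [ 0.4883 -0.2563  0.05  ]
stem [ 0.4873 -0.2633  0.031 ] [ 0.4823 -0.3177  0.031 ] head [ 0.4796 -0.3333  0.05  ]
```

Emit:
{"name": "drive_tool", "arguments": {"deltas": [{"hand": 1,"offset": [6,-4,4],"angular": [0,0,-10]},{"hand": 1,"offset": [10,-9,6],"angular": [0,0,-20]},{"hand": 1,"offset": [14,-14,8],"angular": [0,0,-30]},{"hand": 1,"offset": [18,-19,10],"angular": [0,0,-40]},{"hand": 1,"offset": [22,-24,10],"angular": [0,0,-50]},{"hand": 1,"offset": [25,-29,10],"angular": [0,0,-60]},{"hand": 1,"offset": [27,-35,10],"angular": [0,0,-70]},{"hand": 1,"offset": [28,-41,10],"angular": [0,0,-80]}], "force": 40}}

```text
time: 1.15
tool_pos: [0.453, 0.2647, 0.3308]
tcp_rot: [2.329, 2.108, -0.0]
wrist_force: [0.4, 0.2, 0.3]
width: 0.999
```

Emit:
{"name": "drive_tool", "arguments": {"deltas": [{"hand": 1,"offset": [0.5,-6,0],"angular": [0,0,0]},{"hand": 1,"offset": [1,-12,0],"angular": [0,0,0]},{"hand": 1,"offset": [1.5,-18,0],"angular": [0,0,0]},{"hand": 1,"offset": [2,-24,0],"angular": [0,0,0]},{"hand": 1,"offset": [2.5,-30,0],"angular": [0,0,0]},{"hand": 1,"offset": [2.5,-36,0],"angular": [0,0,0]},{"hand": 1,"offset": [2.5,-40,0],"angular": [0,0,0]},{"hand": 1,"offset": [2.5,-40,0],"angular": [0,0,0]}]}}

```text
time: 2.15
tool_pos: [0.4767, -0.1357, 0.3307]
tcp_rot: [-2.327, -2.11, 0.001]
wrist_force: [-0.6, 0.4, 0.2]
width: 0.998
```

```bash
python3 - <<'E'
from h import *
from workcell import bot
from scipy.spatial.transform import Rotation as R
d=snap("wrist","w1");s=bot.read_state();print(s["time"],s["tool_pos"],R.from_rotvec(s["tcp_rot"]).as_matrix().round(3).tolist(),s["q"].round(2))
cv2.imwrite("pics/w1c.png",d["frame"])
for X in [(.489,-.24,.025),(.479,-.343,.025)]: print(proj(d,X))
E
```

```text
2.2 [ 0.47685066 -0.13418434  0.33069307] [[0.096, 0.995, -0.001], [0.995, -0.096, 0.001], [0.001, -0.001, -1.0]] [-0.32 -0.13  1.84  0.    1.43 -0.23]
[330.10829304 218.44748693]
[329.21888398 273.00713221]
```

View pics/w1c.png

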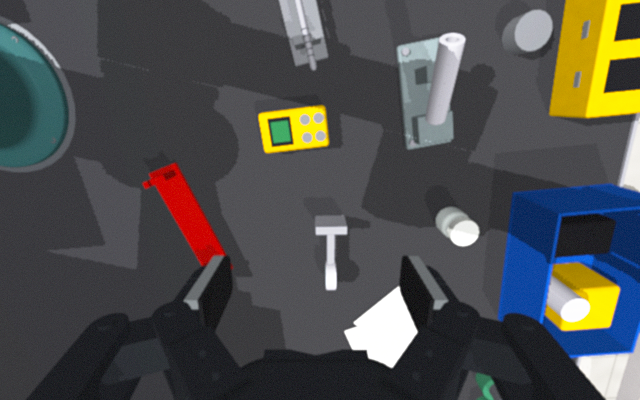

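The wrist view shows the magnifier's foot at (331,225) and its head at (331,275), matching my projected points. Now I'll tilt and approach the stem.

Emit:
{"name": "drive_tool", "arguments": {"deltas": [{"hand": 1,"offset": [0,-6,-3],"angular": [8,-0.8,0]},{"hand": 1,"offset": [0,-12,-7],"angular": [16,-1.5,0]},{"hand": 1,"offset": [0.2,-17,-11],"angular": [24,-2.3,0]},{"hand": 1,"offset": [0.4,-19.2,-17],"angular": [29.8,-2.9,0]},{"hand": 1,"offset": [0.4,-19.2,-23.2],"angular": [29.8,-2.9,0]},{"hand": 1,"offset": [0.4,-19.2,-23.2],"angular": [29.8,-2.9,0]},{"hand": 1,"offset": [0.4,-19.2,-23.2],"angular": [29.8,-2.9,0]}]}}

```text
time: 3.08
tool_pos: [0.4818, -0.3237, 0.0996]
tcp_rot: [-2.023, -1.845, -0.544]
wrist_force: [0.8, -1.1, 1.0]
width: 1.004
```

```bash
python3 - <<'E'
from h import *
from workcell import bot
from scipy.spatial.transform import Rotation as R
d=snap("wrist","w2");s=bot.read_state();print(s["time"],s["tool_pos"],R.from_rotvec(s["tcp_rot"]).as_matrix().round(3).tolist(),s["q"].round(2))
for X in [(.489,-.24,.050),(.4847,-.2848,.031),(.479,-.343,.050)]: print(proj(d,X))
E
```

```text
3.125 [ 0.48272177 -0.32463261  0.10136853] [[0.078, 0.996, 0.049], [0.864, -0.092, 0.496], [0.498, 0.004, -0.867]] [-0.85  0.42  1.74  0.38  1.37 -0.91]
[316.47060408 145.79226747]
[316.20473682 207.2293887 ]
[315.81515891 284.19316189]
```

View pics/w2.png

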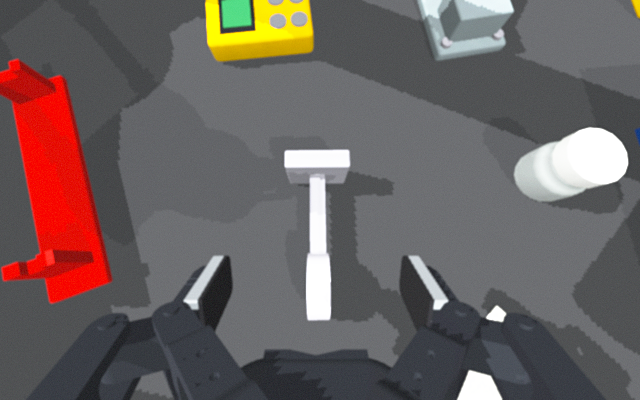

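The stem is centred between the fingers at column 317, with the foot's top edge at row 150. Next: advance, close and look at the grip width.

Emit:
{"name": "drive_tool", "arguments": {"deltas": [{"hand": 1,"offset": [0.1,2.0,-4.0],"angular": [0,0,0]},{"hand": 1,"offset": [0.2,3.5,-6.8],"angular": [0,0,0]},{"hand": 1,"offset": [0.3,4.5,-8.8],"angular": [0,0,0]},{"hand": 1,"offset": [0.3,4.5,-8.8],"angular": [0,0,0]},{"hand": 0.4,"offset": [0.3,4.5,-8.8],"angular": [0,0,0]},{"hand": 0,"offset": [0.3,4.5,-8.8],"angular": [0,0,0]},{"hand": 0,"offset": [0.3,4.5,-8.8],"angular": [0,0,0]},{"hand": 0,"offset": [0.3,4.5,-8.8],"angular": [0,0,0]}], "force": 60}}

```text
time: 4.12
tool_pos: [0.4846, -0.2809, 0.0116]
tcp_rot: [-2.027, -1.845, -0.544]
wrist_force: [0.3, -1.0, 2.1]
width: 0.144
```

Emit:
{"name": "drive_tool", "arguments": {"deltas": [{"hand": 0,"offset": [0,0,0],"angular": [0,0,0]},{"hand": 0,"offset": [0,0,0],"angular": [0,0,0]}]}}

```text
time: 4.38
tool_pos: [0.4848, -0.2809, 0.0118]
tcp_rot: [-2.027, -1.846, -0.544]
wrist_force: [0.2, -1.3, 4.3]
width: 0.127
```

Emit:
{"name": "drive_tool", "arguments": {"deltas": [{"hand": 0,"offset": [0,0,3.5],"angular": [0,0,0]},{"hand": 0,"offset": [0,0,8],"angular": [-8,0.8,0]},{"hand": 0,"offset": [0,0,9],"angular": [-17,1.6,0]},{"hand": 0,"offset": [0,0,9],"angular": [-26,2.5,0]},{"hand": 0,"offset": [0,0,9],"angular": [-35,3.3,0]},{"hand": 0,"offset": [0,0,9],"angular": [-44,4.2,0]},{"hand": 0,"offset": [0,0,9],"angular": [-44,4.2,0]}]}}

```text
time: 5.25
tool_pos: [0.4828, -0.277, 0.0992]
tcp_rot: [2.186, 2.003, -0.276]
wrist_force: [0.9, 1.4, -2.3]
width: 0.124
```

Emit:
{"name": "drive_tool", "arguments": {"deltas": [{"hand": 0,"offset": [0,0,0],"angular": [-9,0.9,0]},{"hand": 0,"offset": [0,0,0],"angular": [-18,1.8,0]},{"hand": 0,"offset": [0,0,0],"angular": [-27,2.6,0]},{"hand": 0,"offset": [0,0,0],"angular": [-36,3.5,0]},{"hand": 0,"offset": [0,0,0],"angular": [-45.6,4.4,0]},{"hand": 0,"offset": [0,0,0],"angular": [-45.6,4.4,0]},{"hand": 0,"offset": [0,0,0],"angular": [-45.6,4.4,0]}]}}

```text
time: 6.12
tool_pos: [0.4841, -0.2809, 0.1008]
tcp_rot: [1.672, 1.523, -0.967]
wrist_force: [0.7, -0.6, -1.7]
width: 0.127
```

```bash
python3 - <<'E'
from h import *
from workcell import bot
from scipy.spatial.transform import Rotation as R
s=bot.read_state();M=R.from_rotvec(s["tcp_rot"]).as_matrix();print(s["time"],s["tool_pos"],M.round(3).tolist(),s["q"].round(2),s["wrist_force"],s["width"])
print("tool z elevation",np.degrees(np.arcsin(M[2,2])), "y tilt",np.degrees(np.arcsin(M[2,1])))
d=snap("side","s2");p=proj(d,s["tool_pos"]).astype(int);print(p)
a=d["frame"][p[1]-70:p[1]+70,p[0]-90:p[0]+90];cv2.imwrite("pics/s2c.png",cv2.resize(a,None,fx=4,fy=4,interpolation=cv2.INTER_CUBIC))
E
```

```text
6.125 [ 0.48408873 -0.28091735  0.10077497] [[0.045, 0.995, -0.084], [0.499, -0.095, -0.861], [-0.865, -0.004, -0.501]] [-0.01  0.36  2.15 -1.18  1.2   0.88] [ 0.7237972  -0.5870908  -1.65844958] 0.12658052606370931
tool z elevation -30.096591526409743 y tilt -0.21790810418911882
[335 260]
```

View pics/s2c.png

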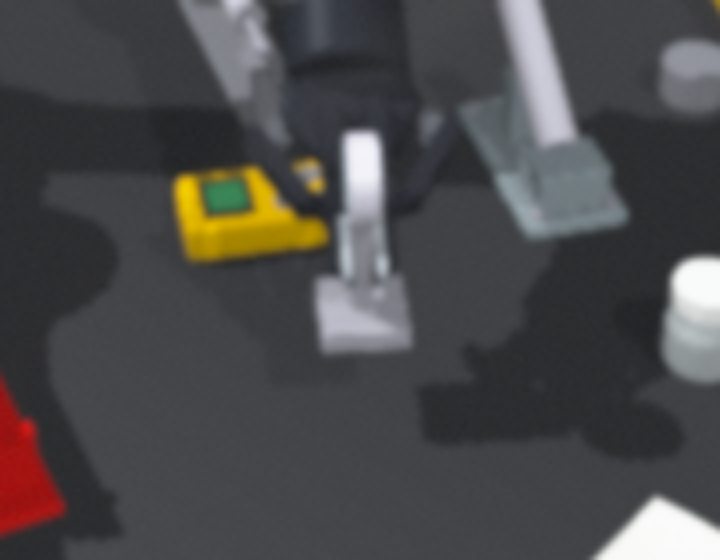

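The magnifier is upright in the grip, foot down at crop (363,315). Now I'll lower it, softly at the end.

Emit:
{"name": "drive_tool", "arguments": {"deltas": [{"hand": 0,"offset": [0,0,-2],"angular": [0,0,0]},{"hand": 0,"offset": [0,0,-4],"angular": [0,0,0]},{"hand": 0,"offset": [0,0,-5.3],"angular": [0,0,0]},{"hand": 0,"offset": [0,0,-5.7],"angular": [0,0,0]},{"hand": 0,"offset": [0,0,-5.7],"angular": [0,0,0]},{"hand": 0,"offset": [0,0,-5.7],"angular": [0,0,0]}]}}

```text
time: 6.92
tool_pos: [0.4848, -0.2804, 0.0449]
tcp_rot: [1.668, 1.52, -0.966]
wrist_force: [-0.0, 0.5, -1.7]
width: 0.125
```

Emit:
{"name": "drive_tool", "arguments": {"deltas": [{"hand": 0,"offset": [0,0,-0.2],"angular": [0,0,0]},{"hand": 0,"offset": [0,0,-0.4],"angular": [0,0,0]},{"hand": 0,"offset": [0,0,-0.4],"angular": [0,0,0]}]}}

```text
time: 7.3
tool_pos: [0.4844, -0.2802, 0.0402]
tcp_rot: [1.668, 1.521, -0.967]
wrist_force: [0.3, -0.0, -2.8]
width: 0.126
```

Emit:
{"name": "drive_tool", "arguments": {"deltas": [{"hand": 0,"offset": [0,0,-0.1],"angular": [0,0,0]},{"hand": 0,"offset": [0,0,-0.2],"angular": [0,0,0]},{"hand": 0,"offset": [0,0,-0.2],"angular": [0,0,0]}]}}

```text
time: 7.68
tool_pos: [0.4846, -0.2806, 0.0401]
tcp_rot: [1.666, 1.518, -0.969]
wrist_force: [-1.6, 4.1, 7.4]
width: 0.128
```

```bash
python3 - <<'E'
from workcell import bot
s=bot.read_state();print(s["tool_pos"],s["wrist_force"],s["torque"])
E
```

```text
[ 0.48462507 -0.28064748  0.04007684] [-1.58871512  4.09143845  7.40031002] [-0.22572052  0.37461821 -0.2623992 ]
```

Contact at about 9 N change. Release, then back off along the tool axis.

Emit:
{"name": "drive_tool", "arguments": {"deltas": [{"hand": 0.2,"offset": [0,0,0.05],"angular": [0,0,0]},{"hand": 0.4,"offset": [0,0,0.05],"angular": [0,0,0]},{"hand": 1,"offset": [0,0,0.05],"angular": [0,0,0]},{"hand": 1,"offset": [0,0,0.05],"angular": [0,0,0]},{"hand": 1,"offset": [0,0,0.05],"angular": [0,0,0]},{"hand": 1,"offset": [0.4,4.3,2.5],"angular": [0,0,0]},{"hand": 1,"offset": [0.8,8.6,5],"angular": [0,0,0]},{"hand": 1,"offset": [1.1,12,8],"angular": [0,0,0]}]}}

```text
time: 8.68
tool_pos: [0.495, -0.159, 0.1186]
tcp_rot: [1.668, 1.522, -0.967]
wrist_force: [0.9, -0.1, 0.7]
width: 1.0
```

```bash
python3 - <<'E'
from h import *
from workcell import bot
s=bot.read_state();print(s["tool_pos"],s["wrist_force"])
S=snap("side","s3");T=snap("top","t3")
for n,d in (("s",S),("t",T)):
    p=proj(d,(.483,-.29,.06)).astype(int);print(p)
a=S["frame"][205:325,275:435];b=T["frame"][160:280,370:530]
cv2.imwrite("pics/m3.png",cv2.resize(np.hstack([a,b]),None,fx=2.5,fy=2.5,interpolation=cv2.INTER_CUBIC))
E
```

```text
[ 0.49504332 -0.15897617  0.11857371] [ 0.88029164 -0.12437556  0.71766016]
[335 276]
[442 210]
```

View pics/m3.png

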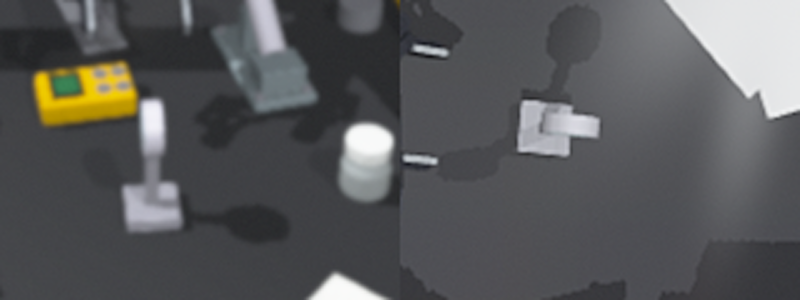

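The magnifier stands upright. In the side panel the head is at (152,128) and the foot at (152,208); in the top panel the foot is at (545,128) and the head at (570,124). Next I'll measure the lens and compute the move to the gauge.

```bash
python3 - <<'E'
from h import *
from workcell import bot
from scipy.spatial.transform import Rotation as R
np.set_printoptions(precision=4,suppress=True)
T=load("t3");S=load("s3");W=load("w1")
a=lambda x,y:((x-400+.5)/2.5-.5+370,(y+.5)/2.5-.5+160)
b=lambda x,y:((x+.5)/2.5-.5+275,(y+.5)/2.5-.5+205)
print("lens",tri([T,S],[a(571,124),b(152,128)]),onz(T,a(571,124),.103))
print("foot ctr",onz(T,a(545,128),.014), tri([T,S],[a(545,128),b(152,195)]))
print("foot edges dir",onz(T,a(522,100),.014)-onz(T,a(518,152),.014))
a1=lambda x,y:((x+.5)/3-.5+220,(y+.5)/3-.5+110);b1=lambda x,y:((x+.5)/3.7-.5+280,(y+.5)/3.7-.5+165)
T0=load("top0");S0=load("side0")
print("mouth",tri([T0,S0,W],[a1(300,87),b1(350,90),(452,39)]),onz(W,(452,39),.105))
s=bot.read_state();M=R.from_rotvec(s["tcp_rot"])
g=np.array([.133,-.991,0]);y=np.array([.991,.133,0]);G=R.from_matrix(np.c_[-g,y,[0,0,-1]])
print(np.degrees((G*M.inv()).as_rotvec()),s["q"])
E
```

```text
lens (array([ 0.4858, -0.2683,  0.1029]), [0.31373378632526555, 0.31373378632522325]) [ 0.4855 -0.2682  0.103 ]
foot ctr [ 0.484  -0.2667  0.014 ] (array([ 0.4853, -0.2654,  0.02  ]), [1.444985599313166, 1.4449855993133014])
foot edges dir [ 0.051  -0.0041  0.    ]
mouth (array([ 0.6435, -0.0028,  0.1028]), [1.5002854380192647, 1.3461049618058927, 1.5270247827182766]) [ 0.6418 -0.0045  0.105 ]
[60.0797  1.5496 11.7344] [ 0.219   0.3622  2.0835 -1.0078  1.3524  0.8996]
```

Emit:
{"name": "drive_tool", "arguments": {"deltas": [{"hand": 1,"offset": [-0.3,2,4],"angular": [9,0.2,1.8]},{"hand": 1,"offset": [-0.7,6,9],"angular": [18,0.5,3.5]},{"hand": 1,"offset": [-1.2,11,12],"angular": [27,0.7,5.3]},{"hand": 1,"offset": [-1.8,17,13],"angular": [36,0.9,7]},{"hand": 1,"offset": [-2.4,22,13],"angular": [45,1.2,8.8]},{"hand": 1,"offset": [-2.8,27,13],"angular": [54,1.4,10.6]},{"hand": 1,"offset": [-3.2,30.8,12],"angular": [60.1,1.5,11.7]},{"hand": 1,"offset": [-3.2,30.8,8],"angular": [60.1,1.5,11.7]}]}}

```text
time: 9.78
tool_pos: [0.4653, 0.148, 0.1998]
tcp_rot: [-2.066, -2.366, -0.0]
wrist_force: [1.1, -0.2, -0.5]
width: 1.003
```

Emit:
{"name": "drive_tool", "arguments": {"deltas": [{"hand": 1,"offset": [0,0,0],"angular": [0,0,0]},{"hand": 1,"offset": [0,0,0],"angular": [0,0,0]}]}}

```text
time: 10.02
tool_pos: [0.4633, 0.1471, 0.1983]
tcp_rot: [-2.064, -2.364, 0.01]
wrist_force: [0.3, -0.1, -0.2]
width: 0.999
```

```bash
python3 - <<'E'
from h import *
from workcell import bot
from scipy.spatial.transform import Rotation as R
np.set_printoptions(precision=4,suppress=True)
d=snap("wrist","w4");s=bot.read_state();print(s["time"],s["tool_pos"],R.from_rotvec(s["tcp_rot"]).as_matrix().tolist(),s["q"])
f=d["frame"]
for n,X in [("mid",(.4625,.149,.053)),("L",(.4552,.2036,.053)),("tip",(.4844,-.0142,.045)),("mouth",(.6425,-.003,.105))]: print(n,proj(d,X))
# bright handle mask
h=cv2.cvtColor(f,cv2.COLOR_BGR2HSV);p=proj(d,(.4625,.149,.053)).astype(int)
m=((h[...,2]>185)&(h[...,1]<40)).astype(np.uint8)
n,l,st,c=cv2.connectedComponentsWithStats(m);
for i in range(1,n):
    if st[i,4]>150: print(st[i],c[i])
E
```

```text
10.075 [0.4639 0.1474 0.1991] [[-0.13538057802419273, 0.9907812416958698, -0.004962881967782364], [0.9907926235879182, 0.13537145207483464, -0.0021323711967979925], [-0.0014408808436653113, -0.0052058684906009095, -0.9999854112914114]] [ 0.2571 -0.0693  2.0286 -0.0009  1.1876  0.1216]
mid [317.606  182.5272]
L [317.9144 126.95  ]
tip [316.9555 311.1285]
mouth [469.5966 359.5195]
[ 122    0  115   56 3983] [175.5473  19.6884]
[ 294  120   43  194 5340] [313.335  199.7464]
```

View pics/w4.png

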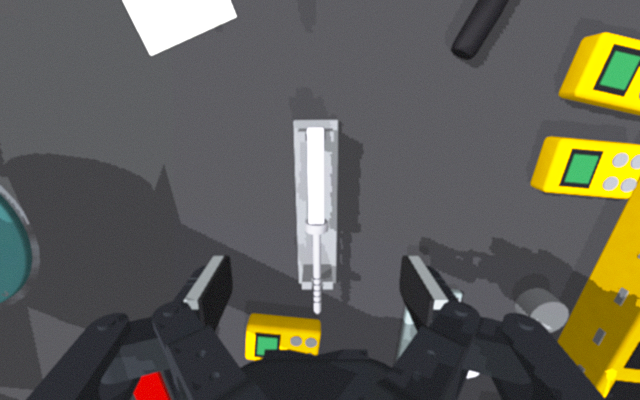

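The handle runs from (316,127) to (316,224), centred and in line, and the gauge tip is at (317,312). Descend and grip.

Emit:
{"name": "drive_tool", "arguments": {"deltas": [{"hand": 1,"offset": [-0.2,0.1,-5],"angular": [0,0,0]},{"hand": 1,"offset": [-0.2,0.1,-10],"angular": [0,0,0]},{"hand": 1,"offset": [-0.2,0.1,-15],"angular": [0,0,0]},{"hand": 1,"offset": [-0.2,0.1,-17.1],"angular": [0,0,0]},{"hand": 1,"offset": [-0.2,0.1,-17.1],"angular": [0,0,0]},{"hand": 0.4,"offset": [-0.2,0.1,-17.1],"angular": [0,0,0]},{"hand": 0,"offset": [-0.2,0.1,-17.1],"angular": [0,0,0]},{"hand": 0,"offset": [-0.2,0.1,-17.1],"angular": [0,0,0]}], "force": 60}}

```text
time: 11.08
tool_pos: [0.4624, 0.149, 0.0285]
tcp_rot: [-2.064, -2.366, 0.005]
wrist_force: [-0.8, 0.2, -0.5]
width: 0.377
```

Emit:
{"name": "drive_tool", "arguments": {"deltas": [{"hand": 0,"offset": [0,0,0],"angular": [0,0,0]},{"hand": 0,"offset": [0,0,0],"angular": [0,0,0]},{"hand": 0,"offset": [0,0,0],"angular": [0,0,0]}]}}

```text
time: 11.45
tool_pos: [0.4618, 0.1489, 0.0281]
tcp_rot: [-2.063, -2.366, 0.007]
wrist_force: [-1.8, 0.1, 5.9]
width: 0.178
```

Emit:
{"name": "drive_tool", "arguments": {"deltas": [{"hand": 0,"offset": [0,0,3],"angular": [0,0,0]},{"hand": 0,"offset": [0,0,8],"angular": [0,0,0]},{"hand": 0,"offset": [0,0,13],"angular": [0,0,0]},{"hand": 0,"offset": [0,0,18],"angular": [0,0,0]},{"hand": 0,"offset": [0,0,18],"angular": [0,0,0]},{"hand": 0,"offset": [0,0,18],"angular": [0,0,0]}]}}

```text
time: 12.2
tool_pos: [0.4605, 0.1485, 0.2063]
tcp_rot: [-2.062, -2.365, 0.01]
wrist_force: [-0.4, 0.4, -3.3]
width: 0.171
```

```bash
cat > tgt.py <<'E'
from h import *
from workcell import bot
from scipy.spatial.transform import Rotation as R
np.set_printoptions(precision=4,suppress=True)
d=np.array([.084,-.9965,0]);d/=np.linalg.norm(d);z=np.array([0,0,1.])
c,s_=np.cos(np.radians(35)),np.sin(np.radians(35))
D=c*d-s_*z; tz=-c*z-s_*d; ty=np.cross(tz,-D)   # tool x = -D
G=R.from_matrix(np.c_[-D,ty,tz])
P=np.array([.6425,-.003,.105])
E
python3 - <<'E'
from tgt import *
s=bot.read_state();print(s["tool_pos"],s["width"],s["wrist_force"],s["time"])
M=R.from_rotvec(s["tcp_rot"]);print(D,ty,tz,np.degrees((G*M.inv()).as_rotvec()))
t=P-D*(.165+.04)+.017*tz;print(t,(t-s["tool_pos"])*100)
E
```

```text
[0.4605 0.1485 0.2063] 0.17110282847105046 [-0.3516  0.4104 -3.3287] 12.2
[ 0.0688 -0.8163 -0.5736] [0.9965 0.084  0.    ] [-0.0482  0.5715 -0.8192] [34.9144  3.4457 -3.0355]
[0.6276 0.174  0.2087] [16.708   2.5527  0.2379]
```

Emit:
{"name": "drive_tool", "arguments": {"deltas": [{"hand": 0,"offset": [3,0.6,2],"angular": [7,0.7,-0.6]},{"hand": 0,"offset": [6,1.2,2],"angular": [14,1.4,-1.2]},{"hand": 0,"offset": [9,1.8,2],"angular": [21,2.1,-1.8]},{"hand": 0,"offset": [12,2.3,1.5],"angular": [28,2.8,-2.4]},{"hand": 0,"offset": [15,2.6,1],"angular": [34.9,3.4,-3]},{"hand": 0,"offset": [16.7,2.6,0.2],"angular": [34.9,3.4,-3]},{"hand": 0,"offset": [16.7,2.6,0.2],"angular": [34.9,3.4,-3]},{"hand": 0,"offset": [16.7,2.6,0.2],"angular": [34.9,3.4,-3]}]}}

```text
time: 13.2
tool_pos: [0.6272, 0.1755, 0.2089]
tcp_rot: [-1.783, -1.942, -0.562]
wrist_force: [-0.3, 0.4, -1.7]
width: 0.177
```

```bash
python3 - <<'E'
from tgt import *
s=bot.read_state();p=s["tool_pos"];M=R.from_rotvec(s["tcp_rot"]);print(s["time"],p,s["width"],s["q"],np.degrees((G*M.inv()).as_rotvec()))
m=M.as_matrix();tip=p-.017*m[:,2]-.165*m[:,0];print("tip exp",tip,"along,perp mm",1000*(tip-P)@D,1000*((tip-P)-D*((tip-P)@D)))
S=snap("side","s5");T=snap("top","t5");W=snap("wrist","w5")
for n,d_ in (("s",S),("t",T),("w",W)): print(n,proj(d_,tip),proj(d_,P))
def crop(d_,h,w,f):
    u=proj(d_,(tip+P)/2).astype(int);x=max(0,u[0]-w);y=max(0,u[1]-h);print("origin",x,y);return cv2.resize(d_["frame"][y:y+2*h,x:x+2*w],(2*w*f,2*h*f),interpolation=cv2.INTER_CUBIC)
cv2.imwrite("pics/a5.png",np.hstack([crop(S,50,40,5),crop(T,50,40,5)]))
E
```

```text
13.2 [0.6272 0.1755 0.2089] 0.17690973447823163 [-0.0743  0.27    1.7583  0.6304  1.2861 -0.3961] [ 0.0435  0.0451 -0.0726]
tip exp [0.6396 0.0311 0.1283] along,perp mm -41.38987306388984 [-0.0268  0.2978 -0.427 ]
s [369.7609 175.1861] [373.4865 188.5534]
t [304.7704 137.7069] [320.3573 138.6244]
w [317.0792 484.3263] [316.8492 522.0713]
origin 331 131
origin 272 88
```

View pics/a5.png

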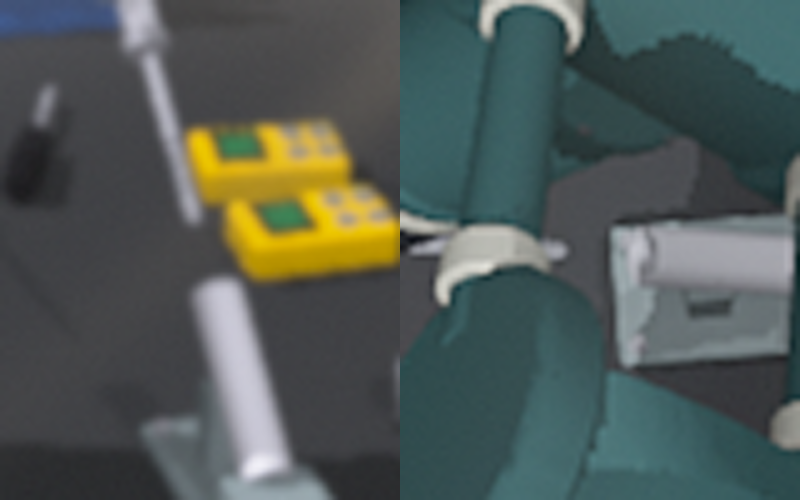

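The side crop shows the rod tip at (195,218) pointing at the tube mouth near (218,287); in the top crop the tip is at (565,250) and the mouth near (650,253). The tip matches my prediction. I'll measure the tube's and rod's centre lines by edge profiles to correct any lateral offset.

```bash
python3 - <<'E'
from tgt import *
def edges(prof,i0):
    g=np.diff(prof.astype(float));k=i0
    L=range(max(0,k-9),k);Rr=range(k,min(len(g),k+9))
    def sub(j,sgn):
        w=np.clip(sgn*g[j-1:j+2],0,None);return (w@np.arange(j-1,j+2))/max(w.sum(),1e-6)+.5
    l=max(L,key=lambda j:g[j]);r=min(Rr,key=lambda j:g[j]);return sub(l,1),sub(r,-1)
S=load("s5");S0=load("side0");T0=load("top0");T5=load("t5")
for nm,I in (("s5",S),("side0",S0)):
    f=cv2.GaussianBlur(cv2.cvtColor(I["frame"],cv2.COLOR_BGR2GRAY),(1,3),0)
    for k in (.015,.03,.045,.06,.075):
        u=proj(I,P+D*k);r=int(round(u[1]));uu=u[0]+(r-u[1])*(proj(I,P+D*(k+.001))-u)[0]/(proj(I,P+D*(k+.001))-u)[1]
        e=edges(f[r],int(round(uu)));print(nm,k,"row",r,"pred col %.2f"%uu,"edges %.2f %.2f mid %.2f"%(*e,sum(e)/2), "diff %.2f"%(sum(e)/2-uu))
f=cv2.GaussianBlur(cv2.cvtColor(T0["frame"],cv2.COLOR_BGR2GRAY),(3,1),0)
for k in (.015,.03,.045,.06,.075):
    u=proj(T0,P+D*k);q=proj(T0,P+D*(k+.001))-u;c_=int(round(u[0]));vv=u[1]+(c_-u[0])*q[1]/q[0]
    e=edges(f[:,c_],int(round(vv)));print("top0",k,"col",c_,"pred row %.2f"%vv,"edges %.2f %.2f mid %.2f diff %.2f"%(*e,sum(e)/2,sum(e)/2-vv))
s=bot.read_state();p=s["tool_pos"];m=R.from_rotvec(s["tcp_rot"]).as_matrix();tip=p-.017*m[:,2]-.165*m[:,0];a=-m[:,0]
f=cv2.cvtColor(S["frame"],cv2.COLOR_BGR2GRAY)
for k in (.01,.02,.03,.045,.06,.08):
    u=proj(S,tip-a*k);r=int(round(u[1]));q=proj(S,tip-a*(k+.001))-u;uu=u[0]+(r-u[1])*q[0]/q[1]
    e=edges(f[r],int(round(uu)));print("rod s",k,r,"pred %.2f edges %.2f %.2f mid %.2f diff %.2f"%(uu,*e,sum(e)/2,sum(e)/2-uu))
f=cv2.cvtColor(T5["frame"],cv2.COLOR_BGR2GRAY)
for k in (.002,.005,.008):
    u=proj(T5,tip-a*k);c_=int(round(u[0]));q=proj(T5,tip-a*(k+.001))-u;vv=u[1]+(c_-u[0])*q[1]/q[0]
    e=edges(f[:,c_],int(round(vv)));print("rod t",k,"pred %.2f edges %.2f %.2f diff %.2f"%(vv,*e,sum(e)/2-vv))
for I,nm in ((S,"side"),(T0,"top")):
    print(nm,"px per mm x,y,z",[(proj(I,P+.001*v)-proj(I,P)) for v in np.eye(3)], "axis",proj(I,P+.01*D)-proj(I,P))
E
```

```text
s5 0.015 row 193 pred col 374.70 edges 369.63 380.42 mid 375.02 diff 0.32
s5 0.03 row 198 pred col 376.07 edges 371.47 381.55 mid 376.51 diff 0.44
s5 0.045 row 204 pred col 377.72 edges 372.62 383.46 mid 378.04 diff 0.32
s5 0.06 row 209 pred col 379.09 edges 374.52 384.58 mid 379.55 diff 0.46
s5 0.075 row 214 pred col 380.46 edges 376.48 386.37 mid 381.43 diff 0.97
side0 0.015 row 193 pred col 374.70 edges 369.60 380.48 mid 375.04 diff 0.34
side0 0.03 row 198 pred col 376.07 edges 371.41 381.60 mid 376.51 diff 0.43
side0 0.045 row 204 pred col 377.72 edges 372.55 383.50 mid 378.03 diff 0.31
side0 0.06 row 209 pred col 379.09 edges 374.52 384.60 mid 379.56 diff 0.47
side0 0.075 row 214 pred col 380.46 edges 376.48 386.42 mid 381.45 diff 1.00
top0 0.015 col 326 pred row 138.98 edges 131.93 143.53 mid 137.73 diff -1.25
top0 0.03 col 331 pred row 139.29 edges 131.89 148.06 mid 139.97 diff 0.68
top0 0.045 col 336 pred row 139.60 edges 131.14 147.38 mid 139.26 diff -0.34
top0 0.06 col 341 pred row 139.92 edges 130.87 144.52 mid 137.70 diff -2.22
top0 0.075 col 346 pred row 140.23 edges 134
[... 151 characters left out ...]
d 367.30 diff -0.81
rod s 0.03 165 pred 367.28 edges 365.29 368.03 mid 366.66 diff -0.61
rod s 0.045 160 pred 365.89 edges 363.55 373.44 mid 368.49 diff 2.60
rod s 0.06 156 pred 364.78 edges 362.44 365.82 mid 364.13 diff -0.65
rod s 0.08 150 pred 363.11 edges 360.62 364.46 mid 362.54 diff -0.57
rod t 0.002 pred 137.28 edges 136.32 139.06 diff 0.41
rod t 0.005 pred 137.22 edges 135.97 139.19 diff 0.36
rod t 0.008 pred 137.16 edges 135.95 139.26 diff 0.44
side px per mm x,y,z [array([ 0.3545, -0.0352]), array([-0.091, -0.186]), array([ 0.0153, -0.3121])] axis [0.902 3.293]
top px per mm x,y,z [array([ 0.0047, -0.4379]), array([-0.4423, -0.0039]), array([-0.0051, -0.0868])] axis [3.6206 0.2264]
```

```bash
python3 - <<'E'
from tgt import *
for nm,ax in (("top0",0),("t5",0),("w1",1),("side0",1)):
    I=load(nm);f=I["frame"].astype(float);c=cv2.GaussianBlur(f[...,2]-f[...,1],(3,3),0)
    for k in (.01,.02,.03,.045,.06,.075):
        u=proj(I,P+D*k);q=proj(I,P+D*(k+.001))-u
        if ax==0:
            i=int(round(u[0]));v=u[1]+(i-u[0])*q[1]/q[0];pr=c[:,i]
        else:
            i=int(round(u[1]));v=u[0]+(i-u[1])*q[0]/q[1];pr=c[i]
        lo=int(v)-12;w=pr[lo:int(v)+13];mid=pr[int(round(v))-1:int(round(v))+2].mean()
        bg=min(np.percentile(w,15),mid-4);th=(mid+bg)/2
        j=int(round(v));a=j
        while pr[a]>th:a-=1
        b=j
        while pr[b]>th:b+=1
        l=a+(th-pr[a])/(pr[a+1]-pr[a]);r=b-(th-pr[b])/(pr[b-1]-pr[b])
        print(nm,k,"pred %.2f l %.2f r %.2f w %.2f diff %.2f"%(v,l,r,r-l,(l+r)/2-v))
I=load("w1");print([proj(I,P+.001*v)-proj(I,P) for v in np.eye(3)],proj(I,P+.01*D)-proj(I,P))
E
```

```text
top0 0.01 pred 138.85 l -0.26 r 145.06 w 145.32 diff -66.45
top0 0.02 pred 139.10 l 133.15 r 145.50 w 12.35 diff 0.23
top0 0.03 pred 139.29 l 133.53 r 145.29 w 11.75 diff 0.12
top0 0.045 pred 139.60 l 134.07 r 145.59 w 11.52 diff 0.23
top0 0.06 pred 139.92 l 134.05 r 146.09 w 12.04 diff 0.16
top0 0.075 pred 140.23 l 134.41 r 146.24 w 11.82 diff 0.10
t5 0.01 pred 138.85 l 133.06 r 145.12 w 12.06 diff 0.24
t5 0.02 pred 139.10 l 133.24 r 145.49 w 12.24 diff 0.26
t5 0.03 pred 139.29 l 133.47 r 145.27 w 11.81 diff 0.08
t5 0.045 pred 139.60 l 134.10 r 145.54 w 11.45 diff 0.22
t5 0.06 pred 139.92 l 134.13 r 146.07 w 11.94 diff 0.18
t5 0.075 pred 140.23 l 134.46 r 146.21 w 11.75 diff 0.10
w1 0.01 pred 450.85 l 438.94 r 503.33 w 64.39 diff 20.29
w1 0.02 pred 448.87 l 437.41 r 541.31 w 103.90 diff 40.49
w1 0.03 pred 447.12 l 435.76 r 475.53 w 39.78 diff 8.53
w1 0.045 pred 444.49 l 433.13 r 576.45 w 143.32 diff 60.30
w1 0.06 pred 442.29 l 431.90 r 455.07 w 23.17 diff 1.19
w1 0.075 pred 439.88 l 429.54 r 472.00 w 42.46 diff 10.89
side0 0.01 pred 374.43 l 340.00 r 382.50 w 42.50 diff -13.18
side0 0.02 pred 375.25 l 368.55 r 382.09 w 13.55 diff 0.07
side0 0.03 pred 376.07 l 368.67 r 383.15 w 14.48 diff -0.17
side0 0.045 pred 377.72 l 371.38 r 385.67 w 14.29 diff 0.80
side0 0.06 pred 379.09 l 374.68 r 390.69 w 16.00 diff 3.60Traceback (most recent call last):
  File "<stdin>", line 15, in <module>
IndexError: index 640 is out of bounds for axis 0 with size 640
```

```bash
python3 - <<'E'
from tgt import *
s=bot.read_state();p=s["tool_pos"];m=R.from_rotvec(s["tcp_rot"]).as_matrix();tip=p-.017*m[:,2]-.165*m[:,0];a=-m[:,0]
for nm in ("t5","side0"):
    I=load(nm);f=I["frame"].astype(np.float32)
    print(nm,"lower rim",proj(I,P+.014*tz),"upper rim",proj(I,P-.014*tz),"P",proj(I,P))
    u0=proj(I,P);q=proj(I,P+.01*D)-u0;q/=np.linalg.norm(q)
    tt=np.arange(-12,10,1.)
    pts=np.array([u0+q*t for t in tt],np.float32)
    pr=cv2.remap(f,pts[:,0].reshape(1,-1),pts[:,1].reshape(1,-1),cv2.INTER_LINEAR)[0]
    for t,pp,v in zip(tt,pts,pr): print("%4d (%.1f,%.1f) %d R-G %d"%(t,*pp,v.mean(),v[2]-v[1]),end=";")
    print()
I=load("t5");f=I["frame"].astype(np.float32).mean(2);u=proj(I,tip);print("tip pred",u,"t5 row",f[138,298:314].astype(int),f[137,298:314].astype(int))
I=load("s5");f=I["frame"].astype(np.float32).mean(2);u=proj(I,tip);print("tip pred s",u);print(f[168:182,364:375].astype(int))
E
```

```text
t5 lower rim [316.9154 139.8683] upper rim [323.8837 137.3501] P [320.3573 138.6244]
 -12 (308.4,137.9) 78 R-G -2; -11 (309.4,137.9) 78 R-G -3; -10 (310.4,138.0) 77 R-G -3;  -9 (311.4,138.1) 72 R-G -2;  -8 (312.4,138.1) 65 R-G -2;  -7 (313.4,138.2) 82 R-G -4;  -6 (314.4,138.2) 132 R-G -11;  -5 (315.4,138.3) 149 R-G -12;  -4 (316.4,138.4) 152 R-G -9;  -3 (317.4,138.4) 175 R-G -3;  -2 (318.4,138.5) 191 R-G -1;  -1 (319.4,138.6) 186 R-G -1;   0 (320.4,138.6) 171 R-G -1;   1 (321.4,138.7) 148 R-G -1;   2 (322.4,138.7) 136 R-G -1;   3 (323.4,138.8) 151 R-G -1;   4 (324.3,138.9) 163 R-G -1;   5 (325.3,138.9) 163 R-G -1;   6 (326.3,139.0) 162 R-G -1;   7 (327.3,139.1) 162 R-G 0;   8 (328.3,139.1) 163 R-G -1;   9 (329.3,139.2) 163 R-G -1;
side0 lower rim [372.3544 190.6464] upper rim [374.6397 186.4212] P [373.4865 188.5534]
 -12 (370.3,177.0) 57 R-G 1; -11 (370.6,177.9) 56 R-G 1; -10 (370.8,178.9) 57 R-G 1;  -9 (371.1,179.9) 56 R-G 1;  -8 (371.4,180.8) 54 R-G 2;  -7 (371.6,181.8) 54 R-G 1;  -6 (371.9,182.8) 54 R-G 1;  -5 (372.2,183.7) 54 R-G 1;  -4 (372.4,184.7) 58 R-G 1;  -3 (372.7,185.7) 
[... 515 characters left out ...]
5  69  60]
tip pred s [369.9887 174.777 ]
[[ 69  85 118 147 153 140 124 118 117 116 116]
 [ 69  80 108 142 157 147 127 117 114 113 114]
 [ 68  75 101 140 163 156 131 115 110 111 108]
 [ 67  72  96 135 164 163 138 112 101  98  99]
 [ 68  72  88 124 156 164 143 108  87  82  84]
 [ 67  69  80 109 144 159 142 108  82  74  77]
 [ 69  69  75  96 127 144 133 103  80  74  75]
 [ 71  70  72  83 103 117 111  91  78  72  76]
 [ 70  70  71  75  81  88  87  79  73  71  74]
 [ 69  70  71  71  74  74  74  72  70  68  72]
 [ 70  70  72  71  71  72  72  72  71  69  70]
 [ 70  72  70  71  71  71  71  72  71  69  69]
 [ 71  70  71  71  71  69  71  70  71  70  69]
 [ 70  70  70  71  72  71  70  72  71  70  70]]
```

Measured offsets: the rod needs about 1.6 mm towards +x (side view says 2.4, top view about 1). The y and z positions agree within 1 mm. I'll insert the tip about 2 cm first and check the force.

Emit:
{"name": "drive_tool", "arguments": {"deltas": [{"hand": 0,"offset": [0.29,-1.65,-1.11],"angular": [0,0,0]},{"hand": 0,"offset": [0.39,-2.87,-1.97],"angular": [0,0,0]},{"hand": 0,"offset": [0.41,-3.07,-2.11],"angular": [0,0,0]},{"hand": 0,"offset": [0.45,-3.57,-2.45],"angular": [0,0,0]},{"hand": 0,"offset": [0.49,-4.07,-2.8],"angular": [0,0,0]},{"hand": 0,"offset": [0.53,-4.5,-3.11],"angular": [0,0,0]},{"hand": 0,"offset": [0.57,-4.92,-3.4],"angular": [0,0,0]},{"hand": 0,"offset": [0.57,-4.92,-3.4],"angular": [0,0,0]}]}}

```text
time: 14.35
tool_pos: [0.6339, 0.1252, 0.1749]
tcp_rot: [-1.785, -1.941, -0.564]
wrist_force: [0.7, -0.6, -1.2]
width: 0.172
```

```bash
cat > st.py <<'E'
from tgt import *
s=bot.read_state();p=s["tool_pos"];M=R.from_rotvec(s["tcp_rot"]);m=M.as_matrix();tip=p-.017*m[:,2]-.165*m[:,0];e=tip-P
print("t",s["time"],"along mm %.1f"%(1000*e@D),"lat(ty) %.2f n(tz) %.2f"%(1000*e@ty,1000*e@tz),"F",s["wrist_force"],"F along D %.1f lat %.1f n %.1f"%tuple(s["wrist_force"]@v for v in (D,ty,tz)),"tau",s["torque"],"w %.3f"%s["width"],"ang",np.degrees((G*M.inv()).as_rotvec()))
E
python3 st.py
```

```text
t 14.35 along mm 19.7 lat(ty) 2.20 n(tz) -0.54 F [ 0.6592 -0.5976 -1.1939] F along D 1.2 lat 0.6 n 0.6 tau [-0.3661 -0.0451  0.0114] w 0.172 ang [0.0009 0.0837 0.0372]
```

No contact force with the tip 20 mm in. Continue along the axis.

Emit:
{"name": "drive_tool", "arguments": {"deltas": [{"hand": 0,"offset": [0.07,-0.82,-0.57],"angular": [0,0,0]},{"hand": 0,"offset": [0.14,-1.63,-1.15],"angular": [0,0,0]},{"hand": 0,"offset": [0.21,-2.45,-1.72],"angular": [0,0,0]},{"hand": 0,"offset": [0.28,-3.27,-2.29],"angular": [0,0,0]},{"hand": 0,"offset": [0.28,-3.27,-2.29],"angular": [0,0,0]}]}}

```text
time: 14.98
tool_pos: [0.6365, 0.092, 0.1514]
tcp_rot: [-1.785, -1.94, -0.564]
wrist_force: [-0.0, 0.6, -1.4]
width: 0.175
```

```bash
python3 st.py
```

```text
t 14.975 along mm 60.5 lat(ty) 1.88 n(tz) -0.40 F [-0.0142  0.5909 -1.4342] F along D 0.3 lat 0.0 n 1.5 tau [-0.4493 -0.0499  0.0161] w 0.175 ang [-0.005   0.0335  0.0827]
```

Emit:
{"name": "drive_tool", "arguments": {"deltas": [{"hand": 0,"offset": [0.07,-0.82,-0.57],"angular": [0,0,0]},{"hand": 0,"offset": [0.14,-1.63,-1.15],"angular": [0,0,0]},{"hand": 0,"offset": [0.21,-2.45,-1.72],"angular": [0,0,0]},{"hand": 0,"offset": [0.28,-3.27,-2.29],"angular": [0,0,0]},{"hand": 0,"offset": [0.31,-3.67,-2.58],"angular": [0,0,0]},{"hand": 0,"offset": [0.31,-3.67,-2.58],"angular": [0,0,0]}]}}

```text
time: 15.72
tool_pos: [0.6398, 0.0557, 0.1261]
tcp_rot: [-1.785, -1.94, -0.564]
wrist_force: [0.9, 0.4, -0.8]
width: 0.173
```

```bash
python3 st.py
```

```text
t 15.725 along mm 104.8 lat(ty) 2.18 n(tz) -0.57 F [ 0.9059  0.3755 -0.8417] F along D 0.2 lat 0.9 n 0.9 tau [-0.3928  0.0058 -0.0034] w 0.173 ang [-0.0121  0.0758  0.0564]
```

Emit:
{"name": "drive_tool", "arguments": {"deltas": [{"hand": 0,"offset": [0.01,-0.16,-0.11],"angular": [0,0,0]},{"hand": 0,"offset": [0.03,-0.33,-0.23],"angular": [0,0,0]},{"hand": 0,"offset": [0.03,-0.41,-0.29],"angular": [0,0,0]},{"hand": 0,"offset": [0.03,-0.41,-0.29],"angular": [0,0,0]}]}}

```text
time: 16.23
tool_pos: [0.6403, 0.0521, 0.1239]
tcp_rot: [-1.784, -1.942, -0.565]
wrist_force: [0.2, 0.6, 0.3]
width: 0.176
```

```bash
python3 st.py
```

```text
t 16.225 along mm 109.0 lat(ty) 2.56 n(tz) -0.85 F [0.2469 0.6136 0.2849] F along D -0.6 lat 0.3 n 0.1 tau [-0.3078 -0.0139  0.0022] w 0.176 ang [-0.0111  0.131   0.0151]
```

Emit:
{"name": "drive_tool", "arguments": {"deltas": [{"hand": 0,"offset": [0.01,-0.1,-0.07],"angular": [0,0,0]},{"hand": 0,"offset": [0.02,-0.2,-0.14],"angular": [0,0,0]},{"hand": 0,"offset": [0.02,-0.2,-0.14],"angular": [0,0,0]}]}}

```text
time: 16.6
tool_pos: [0.6403, 0.0513, 0.1233]
tcp_rot: [-1.782, -1.94, -0.566]
wrist_force: [-1.2, 5.1, 4.1]
width: 0.175
```

```bash
python3 st.py; python3 - <<'E'
from tgt import *
S=snap("side","s6")
cv2.imwrite("pics/s6.png",cv2.resize(S["frame"][130:250,320:440],None,fx=5,fy=5,interpolation=cv2.INTER_CUBIC))
E
```

```text
t 16.6 along mm 110.1 lat(ty) 2.54 n(tz) -0.43 F [-1.242   5.1305  4.1317] F along D -6.6 lat -0.8 n -0.4 tau [ 0.4875  0.2141 -0.0793] w 0.175 ang [-0.1479  0.1006 -0.0053]
```

View pics/s6.png

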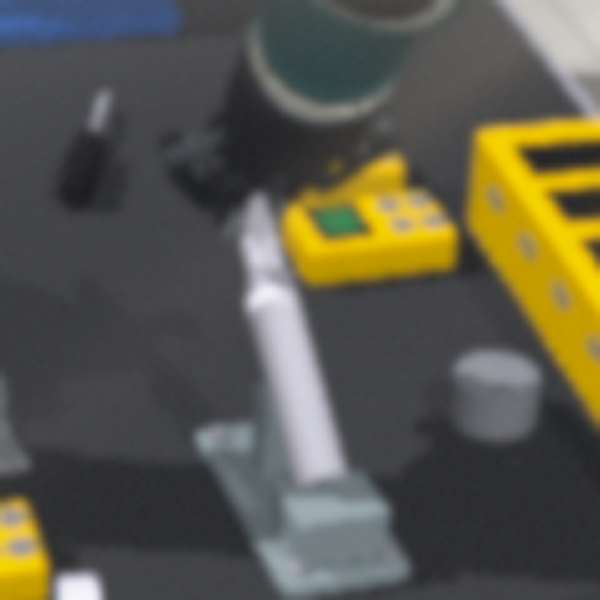

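The collar sits on the tube's mouth at (268,290), at 110.1 mm depth with 6.6 N of axial reaction. One small push to make sure, then draw it out along the axis.

Emit:
{"name": "drive_tool", "arguments": {"deltas": [{"hand": 0,"offset": [0.01,-0.1,-0.07],"angular": [0,0,0]},{"hand": 0,"offset": [0.01,-0.1,-0.07],"angular": [0,0,0]},{"hand": 0,"offset": [0.01,-0.1,-0.07],"angular": [0,0,0]}]}}

```text
time: 17.02
tool_pos: [0.6403, 0.0513, 0.1233]
tcp_rot: [-1.781, -1.939, -0.568]
wrist_force: [-1.9, 8.1, 5.8]
width: 0.177
```

```bash
python3 st.py
```

```text
t 17.025 along mm 110.1 lat(ty) 2.62 n(tz) -0.14 F [-1.9005  8.0609  5.8014] F along D -10.0 lat -1.2 n -0.1 tau [0.8798 0.2986 0.0323] w 0.177 ang [-0.2486  0.0914 -0.0377]
```

Emit:
{"name": "drive_tool", "arguments": {"deltas": [{"hand": 0,"offset": [-0.07,0.82,0.57],"angular": [0,0,0]},{"hand": 0,"offset": [-0.21,2.45,1.72],"angular": [0,0,0]},{"hand": 0,"offset": [-0.34,4.08,2.87],"angular": [0,0,0]},{"hand": 0,"offset": [-0.48,5.71,4.02],"angular": [0,0,0]},{"hand": 0,"offset": [-0.62,7.35,5.16],"angular": [0,0,0]},{"hand": 0,"offset": [-0.76,8.98,6.31],"angular": [0,0,0]},{"hand": 0,"offset": [-0.89,10.61,7.46],"angular": [0,0,0]},{"hand": 0,"offset": [-1.0,12.2,8.6],"angular": [0,0,0]}]}}

```text
time: 18.02
tool_pos: [0.6303, 0.1721, 0.2083]
tcp_rot: [-1.784, -1.942, -0.565]
wrist_force: [0.4, 0.6, -1.3]
width: 0.175
```

Emit:
{"name": "drive_tool", "arguments": {"deltas": [{"hand": 0,"offset": [-0.2,1.6,3],"angular": [0,0,0]},{"hand": 0,"offset": [-0.2,1.6,3],"angular": [0,0,0]}]}}

```text
time: 18.27
tool_pos: [0.6299, 0.1884, 0.2409]
tcp_rot: [-1.783, -1.947, -0.57]
wrist_force: [0.6, -0.9, -2.0]
width: 0.174
```

```bash
python3 st.py; python3 - <<'E'
from tgt import *
s=bot.read_state();M=R.from_rotvec(s["tcp_rot"]);m=M.as_matrix()
# final: gauge level, dir f; tip on lens axis 35 mm in front (-x side)
L=np.array([.4855,-.268,.103]);n=np.array([.995,-.095,0]);n/=np.linalg.norm(n)
for yaw in (0,20,):
    f=R.from_euler("z",yaw,degrees=True).apply([-.0955,-.9954,0]);f/=np.linalg.norm(f)
    G2=R.from_matrix(np.c_[-f,np.cross([0,0,-1],-f),[0,0,-1]])
    t=L-.035*n-.165*f+np.array([0,0,-.017])
    print(yaw,"f",f,"mid",t,"delta cm",(t-s["tool_pos"])*100,"rot",np.degrees((G2*M.inv()).as_rotvec()))
E
```

```text
t 18.275 along mm -70.0 lat(ty) 4.29 n(tz) -18.38 F [ 0.5902 -0.9382 -2.0093] F along D 2.0 lat 0.5 n 1.1 tau [-0.3795 -0.0673 -0.0153] w 0.174 ang [-0.0176  0.4567 -0.0658]
0 f [-0.0955 -0.9954  0.    ] mid [ 0.4664 -0.1004  0.086 ] delta cm [-16.3448 -28.8814 -15.489 ] rot [-35.0238   0.625  -10.1795]
20 f [ 0.2507 -0.9681  0.    ] mid [ 0.4093 -0.1049  0.086 ] delta cm [-22.0574 -29.333  -15.489 ] rot [-34.5915  -5.4649   9.1947]
```

Withdrawn, with the tip 70 mm outside the mouth. Now level the gauge and carry it high over to the front of the lens.

Emit:
{"name": "drive_tool", "arguments": {"deltas": [{"hand": 0,"offset": [-3,-0.5,1],"angular": [-7,-1.1,1.9]},{"hand": 0,"offset": [-6.5,-2,1],"angular": [-14,-2.2,3.7]},{"hand": 0,"offset": [-10,-5,1],"angular": [-21,-3.3,5.6]},{"hand": 0,"offset": [-13.5,-9,1],"angular": [-28,-4.4,7.4]},{"hand": 0,"offset": [-17,-13,1],"angular": [-34.6,-5.5,9.2]},{"hand": 0,"offset": [-20,-17,1],"angular": [-34.6,-5.5,9.2]},{"hand": 0,"offset": [-22,-21,0],"angular": [-34.6,-5.5,9.2]},{"hand": 0,"offset": [-22,-25,-2],"angular": [-34.6,-5.5,9.2]}]}}

```text
time: 19.27
tool_pos: [0.4074, -0.0641, 0.2172]
tcp_rot: [-1.927, -2.48, 0.003]
wrist_force: [0.8, 1.0, -1.9]
width: 0.172
```

Emit:
{"name": "drive_tool", "arguments": {"deltas": [{"hand": 0,"offset": [0,-2,-2],"angular": [0,0,0]},{"hand": 0,"offset": [0,-2,-4],"angular": [0,0,0]},{"hand": 0,"offset": [0,-2,-4],"angular": [0,0,0]},{"hand": 0,"offset": [0,-2,-4],"angular": [0,0,0]}]}}

```text
time: 19.77
tool_pos: [0.4085, -0.083, 0.1776]
tcp_rot: [-1.927, -2.478, 0.004]
wrist_force: [0.3, 0.1, -0.9]
width: 0.173
```

```bash
cat > fin.py <<'E'
from tgt import *
s=bot.read_state();M=R.from_rotvec(s["tcp_rot"]);m=M.as_matrix()
L=np.array([.4855,-.268,.103]);n=np.array([.995,-.095,0]);n/=np.linalg.norm(n)
f=R.from_euler("z",20,degrees=True).apply([-.0955,-.9954,0]);f/=np.linalg.norm(f)
G2=R.from_matrix(np.c_[-f,np.cross([0,0,-1],-f),[0,0,-1]])
t=L-.035*n-.165*f+np.array([0,0,-.017])
tip=s["tool_pos"]-.017*m[:,2]-.165*m[:,0]
print(s["time"],s["tool_pos"],"delta cm",(t-s["tool_pos"])*100,"rot",np.degrees((G2*M.inv()).as_rotvec()),"w",s["width"],s["wrist_force"])
e=tip-L;print("tip",tip,"along lens axis mm",1000*e@n,"off",1000*(e-n*(e@n)))
E
python3 fin.py
```

```text
19.775 [ 0.4085 -0.083   0.1776] delta cm [ 0.0787 -2.191  -9.1627] rot [ 0.0508 -0.1996  0.2501] w 0.17260832794217817 [ 0.2805  0.0859 -0.8623]
tip [ 0.4492 -0.2429  0.1946] along lens axis mm -38.48552618306006 off [ 2.0447 21.4151 91.6253]
```

Emit:
{"name": "drive_tool", "arguments": {"deltas": [{"hand": 0,"offset": [0,0,-3.5],"angular": [0,0,0]},{"hand": 0,"offset": [0,0,-7],"angular": [0,0,0]},{"hand": 0,"offset": [0.1,-0.5,-9.1],"angular": [0,0,0]},{"hand": 0,"offset": [0.1,-1.4,-9.1],"angular": [0,-0.2,0.2]},{"hand": 0,"offset": [0.1,-2.2,-9.1],"angular": [0,-0.2,0.2]},{"hand": 0,"offset": [0.1,-2.2,-9.1],"angular": [0,-0.2,0.2]},{"hand": 0,"offset": [0.1,-2.2,-9.1],"angular": [0,-0.2,0.2]},{"hand": 0,"offset": [0.1,-2.2,-9.1],"angular": [0,-0.2,0.2]}]}}

```text
time: 20.78
tool_pos: [0.4097, -0.105, 0.087]
tcp_rot: [1.923, 2.482, -0.0]
wrist_force: [-0.0, 1.3, -1.9]
width: 0.175
```

```bash
python3 fin.py; python3 - <<'E'
from tgt import *
S=snap("side","s7");T=snap("top","t7")
a=S["frame"][150:330,250:450];b=T["frame"][90:270,290:490]
cv2.imwrite("pics/f7.png",cv2.resize(np.hstack([a,b]),None,fx=2,fy=2,interpolation=cv2.INTER_CUBIC))
for I in (S,T): print(proj(I,(.4507,-.2647,.103)),proj(I,(.4855,-.268,.103)))
E
```

```text
20.775 [ 0.4097 -0.105   0.087 ] delta cm [-0.0456  0.008  -0.0978] rot [0.0661 0.0562 0.0558] w 0.17525015149144854 [-0.0187  1.2642 -1.8961]
tip [ 0.4509 -0.2648  0.1042] along lens axis mm -34.70781576481097 off [-0.007  -0.0731  1.2026]
[319.7853 256.6892] [335.2151 255.813 ]
[436.6189 224.8528] [438.0057 209.2853]
```

View pics/f7.png

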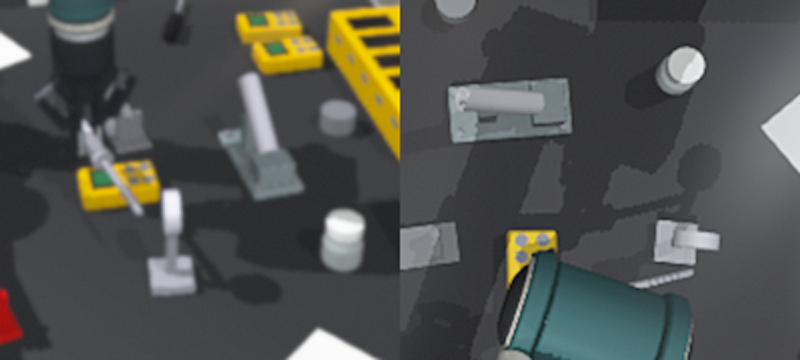

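The final view shows the gauge tip at side (320,256) and top (436,226), against predictions of (319.8,256.7) and (436.6,224.9). The magnifier stands and nothing else has moved. Handing in.

```bash
python3 -c "
from workcell import bot
print(abs(bot.read_state()['joint_vel']).max());print(bot.finish_job())"
```

```text
0.0023027516381287695
the job is handed in; nothing more can be done
None
```

The job is done and handed in at about 21 s of robot time.

- **Magnifier:** I stood it upright and let go. Both cameras show it standing, with the lens centre at about (0.4855, -0.268, 0.103).
- **Gauge in the tube:** I lifted the gauge from the grey cradle and pushed it in until the collar stopped on the mouth. It stopped at 110.1 mm depth with a 10 N reaction and did not move under the last extra push. I then drew it straight out again without snagging.
- **Final pose:** The gauge is held level and still, with its tip about 35 mm from the lens centre along the axis and about 1 mm above it. The force on the tool is about 2 N, in line with the gauge's weight, so nothing is touching it. The final images match the expected tip position within about 2 px.

**Checks that disagreed:** before inserting, the side and top views differed by 1 to 2 mm on the sideways offset of rod and tube. I used a shift of 1.6 mm, between the two, and the rod went in without side force.

**Other things on the bench:** the stand, jar and detectors looked in place in the last views. I judged that by eye and did not measure it.

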